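Load the bearing blocks onto a guide shaft and close the end support

TASK

Assemble the slide unit: draw its sliding end support all the way back to its stop, then thread every bearing block on the bench over the free end of the horizontal guide shaft, the one long block first and pushed right up against the fixed support, the short ones after it. When all of them hang upright on the shaft, slide the end support fully home so that it holds the shaft's end, with the long block still right up against the fixed support. Do not disturb the other things on the bench.

Things in the scene. Friction and masses are not known exactly. Their poses are not given: they have to be found in the camera images.
- slide_unit: slide unit, fixed to the bench; centre of the underside of its 92 x 360 x 12 mm base. Own y runs along the shaft from free end to fixed support. The fixed support at the +y end is 46 wide, 32 thick, 109 mm tall, inner face at y = 0.138. The 16 mm shaft sticks out of it level toward -y, 162 mm long, axis 85 mm above the bench. Guide rail under the shaft: 20 mm high; end stop: 34 mm high at y = -0.172
- shaft_tip (a point): centre of the free end of the guide shaft, 85 mm above the bench (y = -0.024 in the slide unit's frame)
- shaft_root (a point): where the shaft's axis meets the inner face of the fixed support
- end_support (a joint): sliding end support, m: 0 = fully home (inner face 10 mm past the shaft's tip, so that its end is held; 152 mm of shaft left between the supports), 0.12 = drawn fully back against its stop, toward the slide unit's -y. About 2.5 N of friction; it stays where it is left.
- end_support_top (a point): grip point of the sliding end support: middle of its head, 101 mm above the bench, 16 mm under its top and 16 mm behind its inner face. The head is 40 mm wide (slide unit's x) and 32 mm thick (y); grip it across the 40 mm from above, or push it.
- wide_block_bore (a point): the one long block (always there): bearing block, aluminium on a heavy steel sole: head 44 mm wide (own x), 42 mm long (own y), 54 mm tall in all; steel sole 60 mm wide, 12 mm high. A 23 mm through bore runs along own y. Point: centre of bore and block, 27 mm above the underside. Either end may go on first. about 0.33 kg; grip across the 44 mm head above the sole.
- block_0_bore (a point): a short block (two or three are there): bearing block, aluminium on a heavy steel sole: head 44 mm wide (own x), 30 mm long (own y), 54 mm tall in all; steel sole 60 mm wide, 12 mm high. A 23 mm through bore runs along own y. Point: centre of bore and block, 27 mm above the underside. Either end may go on first. about 0.22 kg; grip across the 44 mm head above the sole.
- block_1_bore (a point): a short block (two or three are there): bearing block, aluminium on a heavy steel sole: head 44 mm wide (own x), 30 mm long (own y), 54 mm tall in all; steel sole 60 mm wide, 12 mm high. A 23 mm through bore runs along own y. Point: centre of bore and block, 27 mm above the underside. Either end may go on first. about 0.22 kg; grip across the 44 mm head above the sole.
- block_2_bore (a point): a short block (two or three are there): bearing block, aluminium on a heavy steel sole: head 44 mm wide (own x), 30 mm long (own y), 54 mm tall in all; steel sole 60 mm wide, 12 mm high. A 23 mm through bore runs along own y. Point: centre of bore and block, 27 mm above the underside. Either end may go on first. about 0.22 kg; grip across the 44 mm head above the sole.
- blower: red rubber dust blower, 54 mm in diameter, 103 mm tall; bystander; leave it alone. The given origin is the centre of its underside.
- oil_bottle: small oil bottle with a white cap, 29 mm in diameter, 55 mm tall; bystander; leave it alone. The given origin is the centre of its underside.
- loupe: black loupe, 41 mm in diameter, 38 mm tall; bystander; leave it alone. The given origin is the centre of its underside.
Mind the look-alikes: they are no part of the job. Leave any purple look-alike of the part that bears block_0_bore alone.

How it is judged:
By the outcome, as a careful person would: the job done as asked, in the order asked, and still so for the second after the job is handed in, with the robot touching nothing.
Of block_0, block_1, block_2 only 2 to 3 are there at a start; the rules pass over those that are not, and their reading is None.
At some moment in a run one of wide_block, block_0, block_1, block_2 may be knocked a few centimetres aside while the robot is not near it.
It also fails if it takes over 208 s, if anything falls off the work surface, if the arm or the gripper's body presses on something with over 40 N, if the wrist force passes 120 N, or if a joint passes its speed limit or range.

ROBOT

A 6-joint arm with a two-finger parallel gripper is mounted at the origin on a cart in front of the work surface, level with it; the furniture and walls round the work are solid. World frame = base frame: x ahead of the robot, y to its left, z up, the work surface at z = 0. Lengths are in mm, angles in rad, forces in N, time in s.
With the tool pointing down it reaches from about 250 to 725 mm from the base axis. Payload 9.7 kg.
Tool frame: the origin (TCP) lies between the finger pads; the fingertips stand 11 mm ahead of it and the grasp point (between the pads) lies 8 mm behind it; z points along the fingers, y is the line along which they close (so a half turn about z gives the same grasp; the last joint's range is limited). The gripper opens to 85 mm and grips with 20 to 120 N. Pads are 22 mm wide; open, the fingers measure 114 mm over their backs; the gripper's body (76 mm by 85 mm) begins 54 mm behind the grasp point. The pads swing forward as they close: fully open they stand 13 mm farther back than shut.
Start: joints at [1.336, 0.087, 0.176, 1.66, 0, 1.571], TCP at [127.954, 534.906, 242.284] pointing down, gripper open.
Joint ranges: [-3.13, 3.13], [-0.85, 1.81], [-1.15, 1.24], [-2.2, 2.28], [-1.44, 1.52], [-3.14, 3.14]. Speed limits (rad/s): [2.22, 2.22, 2.57, 3.14, 3.14, 3.14].

INTERFACE

Orientations are given as a unit quaternion [x, y, z, w].
In Python, from cell import bot, eyes, order gives the robot as it stands.
- The arm moves only by the shell command python3 -m creep 'ROWS' [OPENING] [FORCE]. ROWS is JSON, a list that holds one entry, the list of rows, each a list of 6 numbers: the shift along the tool's x, y, z in units of 1000 mm (1.0 is 1000 mm), then the turn, a rotation vector about the tool's x, y, z in units of 180 degrees (1.0 is 180 degrees). In form: [[[dx, dy, dz, wx, wy, wz], ...]]. A call has 1 to 5 rows; each row is the pose to reach, as a shift and turn from the pose commanded when the call began, along the tool's axes at that moment, turning the shorter way round; what a row does not reach only later rows make up. A row lasts 1/8 s, in which the tool goes at most 62.5 mm and 10.7 degrees, less where a joint would pass 70% of its speed; a pose out of reach is approached as far as the arm can. A call with a number of a shift or a turn outside -1 to 1 is refused whole. A call with a gripper value outside its range is refused whole. OPENING is the closure, from 0 (fully open) to 1 (shut), set as the call begins (- or left out, the last holds). The fingers move at their own pace and stop on an object; FORCE is the grip in N (left out, the last holds). Time passes only in rows, so rows that repeat a pose let the fingers close. It gives the time, the measured TCP pose, the force, the opening and the grip force at its end, in the units of the state.
- bot.get_state(): the state, without advancing time (a new reading comes with each control period).
- eyes.read_camera(name): name is "side" or "top" or "wrist"; returns the picture (420x560x3 uint8, red, green, blue); there is no depth.
- eyes.camera_model(name): a dict with "mtx" (3x3 intrinsics, pixels), "extrinsics" (4x4, takes a point from camera to world coordinates). Camera axes: x right, y down, z forward; pixel columns grow to the right and rows downward; lengths in mm; the calibration is good to about 2 mm. A picture is of the moment at which its call begins: read the wrist's pose just before it. camera_model takes no time and is no camera call; for the wrist camera it gives the pose at the moment of the call.
- order.finish_job(): hands the job in; it is judged then, once.
The state is a dict: "t": time; "joint_positions": joint angles; "qd": joint speeds; "joint_torque": joint torques, N m; "ee_pos": TCP position; "ee_rot": TCP orientation; "force": force on the tool from outside, world axes, zero at the start; "ft_torque": the same for the moment, N m; "gripper_width": opening from 0.0 (shut) to 1.0 (fully open); "gripper_force": force on a finger pad.
Only numpy, scipy, OpenCV 4.12 (cv2) and the standard library are available. Lean on these libraries where they do the work, as an engineer would, in place of code of your own. Each camera call takes 0.05 s, during which the arm holds its last target. There are 200 camera calls.

## Working session

There is one attempt and no reset: what is moved stays moved. The work goes in short steps, Python scripts to look and compute and a shell command to move; the robot and the scene stay as the last step left them, time stands still between calls to the robot, and variables do not carry over. Pictures are saved under pics/ and viewed, at most 14 in all, crops included, and the job is handed in when it is done.

```bash
mkdir -p pics; ls; python3 - <<'E'
from cell import bot, eyes, order
import cv2, numpy as np
s=bot.get_state(); print(s)
for n in ("top","side","wrist"):
    m=eyes.camera_model(n); print(n,np.round(m["mtx"],1).tolist(),np.round(m["extrinsics"],3).tolist())
    cv2.imwrite(f"pics/{n}0.png",eyes.read_camera(n)[:,:,::-1])
E
```

```text
pics
{'t': 0.0, 'joint_positions': array([1.33601030e+00, 8.74509510e-02, 1.75116804e-01, 1.65978510e+00,
       1.39334406e-05, 1.57079172e+00]), 'qd': array([-2.33319901e-05,  8.35745385e-05,  5.09522788e-04, -3.66081744e-04,
       -1.48286305e-03, -9.65472415e-04]), 'joint_torque': array([-8.60279906e-04, -5.20385957e+01,  4.64806831e+01,  1.63493404e-02,
       -1.15898447e-04, -3.34288224e-06]), 'ee_pos': array([127.8954551 , 534.70204555, 241.57917688]), 'ee_rot': array([ 1.17121254e-01,  9.93117402e-01, -6.56093087e-04, -8.43930534e-05]), 'force': array([ 0.17075648,  0.08694932, -0.58072395]), 'ft_torque': array([ 0.03882077, -0.00877536,  0.0036992 ]), 'gripper_force': 0.0, 'gripper_width': 0.9999871870751369}
top [[427.5, 0.0, 278.0], [0.0, 427.5, 210.6], [0.0, 0.0, 1.0]] [[-0.019, -0.997, 0.081, 419.665], [-1.0, 0.02, 0.013, 25.835], [-0.014, -0.081, -0.997, 1263.738], [0.0, 0.0, 0.0, 1.0]]
side [[512.4, 0.0, 280.9], [0.0, 512.4, 207.5], [0.0, 0.0, 1.0]] [[0.955, -0.192, 0.227, 233.741], [-0.298, -0.588, 0.752, -1024.793], [-0.011, -0.786, -0.619, 953.218], [0.0, 0.0, 0.0, 1.0]]
wrist [[362.4, 0.0, 278.7], [0.0, 362.4, 212.9], [0.0, 0.0, 1.0]] [[0.232, 0.926, 0.298, 50.676], [0.973, -0.221, -0.073, 552.753], [-0.002, 0.307, -0.952, 374.952], [0.0, 0.0, 0.0, 1.0]]
```

View pics/top0.png

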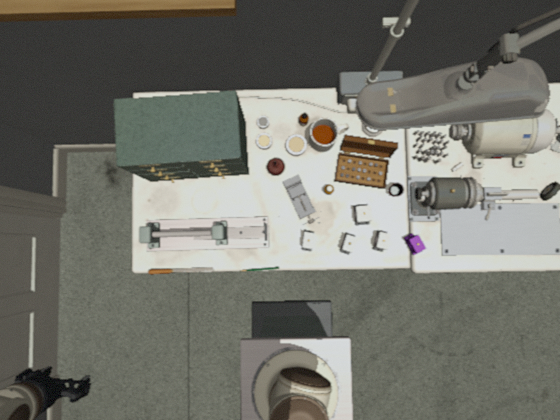

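View pics/side0.png

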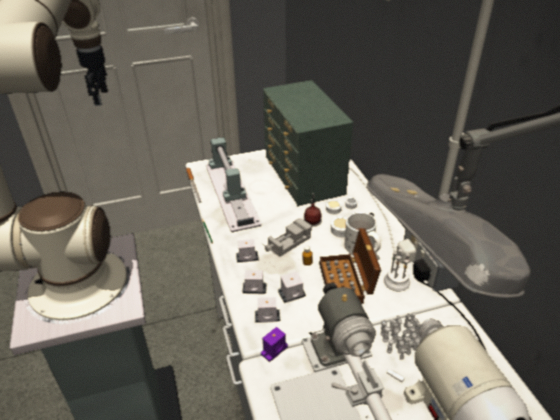

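Top view: the slide unit is at left, with its fixed support at (145,233), end support at (219,232) and base out to (269,232). The four blocks are at (307,240), (347,243), (380,240) and (361,213). Possible mix-ups: the purple look-alike at (417,243), the grey clamp at (298,197) and the loupe/bottles at (276,166), (328,189) and (396,188). I'll choose the white blocks with dark soles and check them in a close crop.

```bash
cat > h.py <<'E'
import numpy as np, cv2
from scipy.spatial.transform import Rotation as R
from cell import bot, eyes
def ray(m,uv):
    K,E=np.array(m["mtx"]),np.array(m["extrinsics"])
    return E[:3,3],E[:3,:3]@np.linalg.solve(K,[uv[0],uv[1],1.])
def onz(m,uv,z):
    c,d=ray(m,uv); return c+d*(z-c[2])/d[2]
def tri(m1,a,m2,b):
    c,d=ray(m1,a);e,f=ray(m2,b); d=d/np.linalg.norm(d);f=f/np.linalg.norm(f)
    s=np.linalg.lstsq(np.c_[d,-f],e-c,rcond=None)[0]
    p,q=c+s[0]*d,e+s[1]*f; return (p+q)/2,np.linalg.norm(p-q)
def proj(m,p):
    E=np.linalg.inv(m["extrinsics"]); q=np.array(m["mtx"])@(E[:3,:3]@np.array(p,float)+E[:3,3]); return q[:2]/q[2]
def go(p,yaw=None):
    """shift in tool axes (m) to TCP p, and z turn(units of 180deg) so that tool y has world angle yaw deg (mod 180)"""
    s=bot.get_state(); r=R.from_quat(s["ee_rot"]); d=r.inv().apply(np.array(p)-s["ee_pos"])/1000
    y=r.as_matrix()[:,1]; a=np.degrees(np.arctan2(y[1],y[0])); out=[np.round(d,4).tolist()]
    if yaw is not None: out.append(round(-(((yaw-a)+90)%180-90)/180,4))
    out.append(("now",np.round(s["ee_pos"],1).tolist(),"yaw",round(a,2),"j6",round(float(s["joint_positions"][5]),2)))
    return out
def shot(n,f):
    m=eyes.camera_model(n); im=eyes.read_camera(n)[:,:,::-1].copy(); cv2.imwrite("pics/"+f,im); return m,im
E
python3 - <<'E'
from h import *
im=cv2.imread("pics/top0.png"); c=cv2.resize(im[190:275,135:435],None,fx=2.6,fy=2.6,interpolation=cv2.INTER_CUBIC)
im=cv2.imread("pics/side0.png"); d=cv2.resize(im[130:365,180:320],None,fx=1.55,fy=1.55,interpolation=cv2.INTER_CUBIC)
o=np.zeros((c.shape[0]+d.shape[0],780,3),np.uint8); o[:c.shape[0],:c.shape[1]]=c; o[c.shape[0]:,:d.shape[1]]=d
cv2.imwrite("pics/crop0.png",o); print(o.shape)
m=eyes.camera_model("top")
for uv,z in [((307,238),54),((347,241),54),((381,238),54),((361,211),54),((417,243),54),((145,233),109),((219,232),117),((147,220),12),((269,218),12),((269,246),12)]: print(uv,onz(m,uv,z).round())
E
```

```text
(585, 780, 3)
(307, 238) [439. -39.  54.]
(347, 241) [ 428. -151.   54.]
(381, 238) [ 435. -247.   54.]
(361, 211) [ 512. -194.   54.]
(417, 243) [ 419. -347.   54.]
(145, 233) [460. 402. 109.]
(219, 232) [458. 200. 117.]
(147, 220) [501. 428.  12.]
(269, 218) [500.  69.  12.]
(269, 246) [418.  70.  12.]
```

View pics/crop0.png

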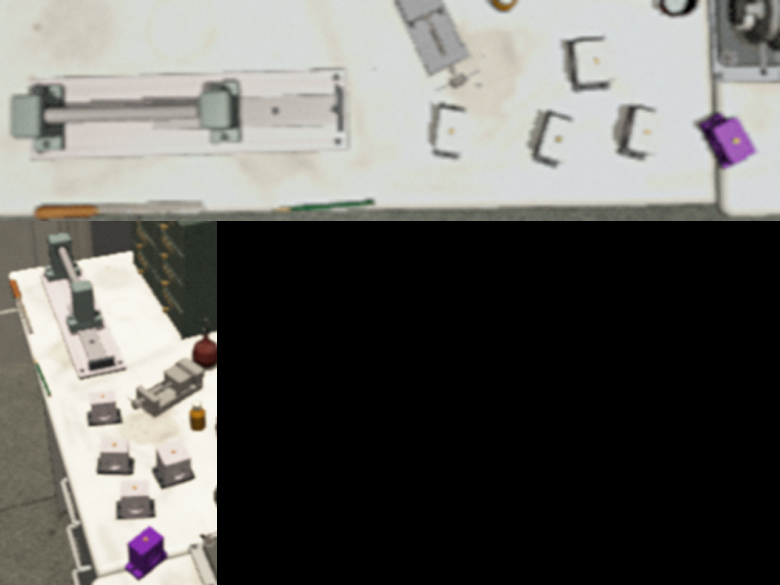

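The crop shows four white blocks with orange dots on their tops. The back-right one, at crop (588,63), is clearly the longest, so it is the long block. The three at (451,131), (558,139) and (646,132) are the short ones, and the purple one at (730,138) stays put. I'll move towards the end support.

```bash
python3 -m creep '[[[-0.04,-0.025,-0.006,0,0,0.042],[-0.08,-0.05,-0.012,0,0,0.085],[-0.12,-0.075,-0.018,0,0,0.127],[-0.16,-0.1,-0.024,0,0,0.17],[-0.2,-0.125,-0.03,0,0,0.21]]]' 0; python3 -c "
from h import *
print(go([440,215,300],0))"
```

```text
t: 0.78
ee_pos: [294.2, 365.6, 272.3]
ee_rot: [0.434, 0.901, -0.0, 0.0]
force: [0.5, -0.2, -0.7]
gripper_width: 1.004
gripper_force: 0.0
[[-0.2086, 0.0203, -0.0277], np.float64(0.214), ('now', [294.2, 365.6, 272.3], 'yaw', np.float64(38.51), 'j6', 1.79)]
```

```bash
python3 -m creep '[[[-0.042,0.004,-0.006,0,0,0.043],[-0.084,0.008,-0.012,0,0,0.086],[-0.126,0.012,-0.018,0,0,0.129],[-0.167,0.016,-0.024,0,0,0.172],[-0.209,0.02,-0.028,0,0,0.214]]]' 0;  python3 -m creep '[[[0,0,0,0,0,0],[0,0,0,0,0,0]]]'; python3 -c "
from h import *
m,im=shot('wrist','w1.png'); print(bot.get_state()['ee_pos'],m['extrinsics'])"
```

```text
t: 1.4
ee_pos: [440.6, 215.2, 300.4]
ee_rot: [0.707, 0.707, 0.0, -0.0]
force: [-0.0, -0.0, 0.6]
gripper_width: 0.998
gripper_force: 0.0
t: 1.65
ee_pos: [439.6, 216.4, 300.0]
ee_rot: [0.706, 0.709, -0.0, -0.0]
force: [0.5, 0.0, 0.5]
gripper_width: 1.0
gripper_force: 0.0
[439.34610825 216.68555647 300.06428779] [[ 9.99988147e-01  4.83371873e-03  5.84246118e-04  4.38545475e+02]
 [ 4.77939579e-03 -9.51610685e-01 -3.07269038e-01  2.94598763e+02]
 [-9.29277257e-04  3.07268189e-01 -9.51622507e-01  4.33315395e+02]
 [ 0.00000000e+00  0.00000000e+00  0.00000000e+00  1.00000000e+00]]
```

View pics/w1.png

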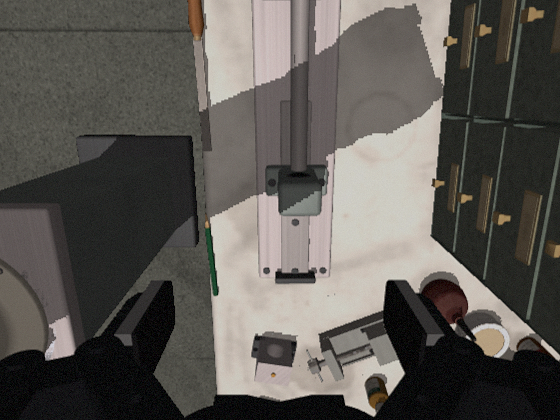

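Wrist view: rail and base edges at columns about 255–260 and 330–338. The end support head spans columns 278–322, rows about 175–215. The end stop is at (295,278), the shaft runs along column 300, and a short block sits at (275,360).

```bash
python3 - <<'E'
from h import *
im=cv2.imread("pics/w1.png"); g=cv2.GaussianBlur(cv2.cvtColor(im,cv2.COLOR_BGR2GRAY),(0,0),1).astype(float)
def pk(v,o,th=8):
    d=np.gradient(v); return [(o+i,round(d[i])) for i in range(1,len(d)-1) if abs(d[i])>th and abs(d[i])>=abs(d[i-1]) and abs(d[i])>abs(d[i+1])]
for r in (15,40,150,160,185,195,205,235,250,262): print("row",r,pk(g[r,240:350],240))
for c in (265,290,300,312): print("col",c,pk(g[150:300,c],150))
E
```

```text
row 15 [(251, -12), (254, 14), (290, -30), (294, 10), (306, -12), (315, 30), (338, -14), (341, 16)]
row 40 [(251, -12), (254, 13), (290, -30), (294, 10), (306, -13), (316, 30), (336, -32)]
row 150 [(254, -8), (279, -8), (335, 28)]
row 160 [(290, -8), (327, 22), (332, -16), (335, 26)]
row 185 [(265, -12), (274, 8), (277, -9), (323, 22), (327, 26), (331, -12), (334, 20)]
row 195 [(253, 11), (259, 18), (266, -26), (277, -30), (309, 16), (318, -11), (322, 21), (325, 11), (330, -9), (333, 16)]
row 205 [(256, -10), (259, 12), (278, -48), (294, 18), (318, -10), (321, 30), (330, -14), (333, 22)]
row 235 [(259, 12), (280, -12), (309, 14), (329, -14), (332, 19)]
row 250 [(257, -12), (260, 14), (280, -11), (309, 20), (328, -16), (331, 21)]
row 262 [(257, -16), (260, 12), (280, -12), (309, 15), (328, -13), (331, 14)]
col 265 [(192, 30), (267, -38), (273, 34)]
col 290 [(206, 20), (216, 16), (272, -36), (278, 18), (283, 34)]
col 300 [(171, -20), (177, 9), (202, 19), (216, 16), (272, -40), (278, 17), (283, 37)]
col 312 [(164, -17), (194, 22), (216, 22), (267, -29), (270, -24), (278, 16), (283, 40)]
```

```bash
python3 - <<'E'
from h import *
m=eyes.camera_model("wrist")
for n,uv,z in [("baseL15",(252.5,15),12),("baseR15",(339.5,15),12),("baseL250",(258.5,250),12),("baseR250",(329.5,250),12),("shaft15L",(290,15),85),("shaft15R",(315.3,15),85),("shaft40L",(290,40),85),("shaft40R",(315.7,40),85),
 ("headL",(278,205),117),("headR",(321.3,205),117),("headback",(300,202),117),("headback2",(300,216),117),("headfront",(300,171),117),("headfront",(300,177),117),("stop",(295,278),34),("stopb",(295,283),34),("baseend",(265,283),0)]: print(n,onz(m,uv,z).round(1))
E
```

```text
baseL15 [410.2 374.8  12. ]
baseR15 [500.6 375.2  12. ]
baseL250 [413.4 109.5  12. ]
baseR250 [503.1 110.   12. ]
shaft15L [447.3 361.1  85. ]
shaft15R [469.  361.2  85. ]
shaft40L [447.6 341.5  85. ]
shaft40R [470.1 341.7  85. ]
headL [437.8 200.3 117. ]
headR [477.3 200.6 117. ]
headback [457.8 203.3 117. ]
headback2 [458.1 189.9 117. ]
headfront [457.1 231.8 117. ]
headfront [457.3 226.4 117. ]
stop [459.1  82.   34. ]
stopb [459.2  75.1  34. ]
baseend [420.8  56.2   0. ]
```

```bash
python3 -c "
from h import *
print(go([457.5,206,93],0.6))"
```

```text
[[-0.0108, 0.0182, 0.2071], np.float64(-0.0017), ('now', [439.3, 216.7, 300.1], 'yaw', np.float64(0.3), 'j6', 2.02)]
```

```bash
python3 -m creep '[[[-0.0108,0.0182,0.05,0,0,-0.0017],[-0.0108,0.0182,0.1,0,0,-0.0017],[-0.0108,0.0182,0.15,0,0,-0.0017],[-0.0108,0.0182,0.19,0,0,-0.0017],[-0.0108,0.0182,0.207,0,0,-0.0017]]]' 0 | head -4
python3 -m creep '[[[0,0,0,0,0,0],[0,0,0,0,0,0],[0,0,0,0,0,0],[0,0,0,0,0,0],[0,0,0,0,0,0]]]' 0.6 50; python3 -m creep '[[[0,0,0,0,0,0],[0,0,0,0,0,0],[0,0,0,0,0,0],[0,0,0,0,0,0],[0,0,0,0,0,0]]]' 
```

```text
t: 2.33
ee_pos: [456.4, 205.9, 91.2]
ee_rot: [0.703, 0.711, -0.001, -0.001]
force: [-0.3, 0.6, 1.2]
t: 2.95
ee_pos: [458.6, 206.1, 95.3]
ee_rot: [0.704, 0.711, 0.001, 0.0]
force: [-3.6, -0.1, 6.9]
gripper_width: 0.461
gripper_force: 51.4
t: 3.58
ee_pos: [458.5, 206.1, 95.3]
ee_rot: [0.704, 0.71, 0.001, 0.0]
force: [-3.3, 1.5, 6.4]
gripper_width: 0.461
gripper_force: 51.4
```

```bash
python3 -m creep '[[[-0.02,0.0005,0,0,0,0],[-0.04,0.0005,0,0,0,0],[-0.06,0.0005,0,0,0,0],[-0.08,0.0005,0,0,0,0],[-0.09,0.0005,0,0,0,0]]]' | head -4
for i in 1 2 3; do python3 -m creep '[[[-0.002,0,0,0,0,0],[-0.004,0,0,0,0,0],[-0.006,0,0,0,0,0],[-0.008,0,0,0,0,0],[-0.01,0,0,0,0,0]]]'|head -4; done
```

```text
t: 4.2
ee_pos: [459.6, 115.4, 95.3]
ee_rot: [0.704, 0.71, 0.001, -0.0]
force: [-6.3, 3.3, 7.7]
t: 4.82
ee_pos: [459.7, 106.1, 95.3]
ee_rot: [0.704, 0.711, 0.001, -0.0]
force: [-5.8, 1.7, 7.7]
t: 5.45
ee_pos: [459.8, 101.3, 95.3]
ee_rot: [0.702, 0.712, 0.005, -0.005]
force: [-6.3, 46.4, 2.6]
t: 6.08
ee_pos: [459.9, 95.3, 95.2]
ee_rot: [0.701, 0.713, 0.008, -0.008]
force: [-5.4, 65.2, -0.5]
```

```bash
python3 -m creep '[[[0.005,-0.001,0,0,0,0],[0.008,-0.001,0,0,0,0],[0.008,-0.001,0,0,0,0],[0.008,-0.001,0,0,0,0],[0.008,-0.001,0,0,0,0]]]' 0 |head -4
python3 -m creep '[[[0.0,0,-0.04,0,0,0],[0.0,0,-0.09,0,0,0],[0.03,0,-0.13,0,0,0],[0.07,0,-0.13,0,0,0],[0.07,0,-0.13,0,0,0]]]'|head -4;python3 -m creep '[[[0,0,0,0,0,0],[0,0,0,0,0,0]]]'|head -4; python3 -c "
from h import *
m,im=shot('wrist','w2.png'); print(bot.get_state()['ee_pos'],m['extrinsics'][:3,3])"
```

```text
t: 6.7
ee_pos: [458.7, 93.3, 93.3]
ee_rot: [0.704, 0.71, -0.0, 0.0]
force: [-0.0, -0.1, 0.4]
t: 7.32
ee_pos: [458.0, 165.2, 223.4]
ee_rot: [0.703, 0.711, 0.0, -0.0]
force: [0.4, 0.4, -1.0]
t: 7.58
ee_pos: [457.9, 162.8, 223.1]
ee_rot: [0.704, 0.71, -0.0, -0.0]
force: [-0.0, 1.3, 0.3]
[457.90219071 162.83642058 223.10989513] [456.47774426 241.07895671 356.33261085]
```

View pics/w2.png

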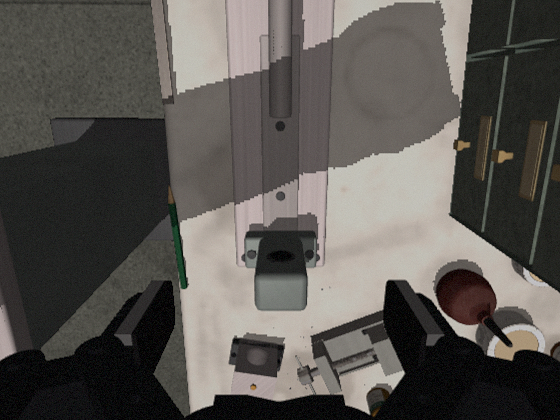

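Shaft tip at about (280,117), shaft columns 269–292. The end support is drawn back, with its head at columns 255–306 down to row 308.

```bash
python3 - <<'E'
from h import *
im=cv2.imread("pics/w2.png"); g=cv2.GaussianBlur(cv2.cvtColor(im,cv2.COLOR_BGR2GRAY),(0,0),0.8).astype(float)
m=eyes.camera_model("wrist")
def pk(v,o,th=6):
    d=np.gradient(v); return [(o+i,round(d[i])) for i in range(1,len(d)-1) if abs(d[i])>th and abs(d[i])>=abs(d[i-1]) and abs(d[i])>abs(d[i+1])]
for r in (10,25,60,80,95,108): 
  p=pk(g[r,255:305],255); print("row",r,[(a,b,onz(m,(a,r),85)[:2].round(1).tolist()) for a,b in p])
for c in (274,280,286): print("col",c,[(a,b,onz(m,(c,a),85)[1].round(1)) for a,b in pk(g[90:140,c],90)])
for r in (285,300): print("row",r,[(a,b,onz(m,(a,r),117)[:2].round(1).tolist()) for a,b in pk(g[r,240:320],240)])
for c in (265,295): print("col",c,[(a,b,onz(m,(c,a),117)[1].round(1)) for a,b in pk(g[225:325,c],225)])
E
```

```text
row 10 [(268, -31, [448.7, 295.4]), (270, 8, [450.1, 295.4]), (290, -10, [463.4, 295.6]), (292, 8, [464.7, 295.6]), (303, 31, [472.1, 295.6])]
row 25 [(268, -30, [448.7, 286.4]), (271, 8, [450.8, 286.5]), (289, -10, [462.9, 286.6]), (292, 10, [464.9, 286.6])]
row 60 [(259, -15, [442.5, 264.6]), (262, 8, [444.6, 264.6]), (268, -26, [448.7, 264.6]), (271, 9, [450.8, 264.6]), (276, -18, [454.3, 264.7]), (292, 10, [465.3, 264.8]), (300, 8, [470.9, 264.8])]
row 80 [(259, -8, [442.4, 251.5]), (268, -10, [448.7, 251.6]), (292, 10, [465.6, 251.7]), (300, 6, [471.2, 251.8])]
row 95 [(260, -8, [443.0, 241.5]), (268, -10, [448.7, 241.6]), (292, 8, [465.8, 241.7])]
row 108 [(260, -8, [442.9, 232.6]), (268, -10, [448.7, 232.7]), (292, 8, [466.0, 232.8]), (300, 6, [471.7, 232.9])]
col 274 [(118, 6, np.float64(225.7))]
col 280 [(121, -15, np.float64(223.7)), (131, 15, np.float64(216.5))]
col 286 []
row 285 [(254, -36, [439.2, 107.4]), (257, 9, [441.4, 107.4]), (304, -10, [476.3, 107.7]), (307, 40, [478.5, 107.7])]
row 300 [(254, -38, [439.0, 94.7]), (257, 7, [441.3, 94.7]), (304, -10, [476.6, 95.0]), (307, 48, [478.9, 95.0])]
col 265 [(226, -30, np.float64(154.0)), (230, -14, np.float64(151.0)), (275, 12, np.float64(115.7)), (310, 26, np.float64(86.1))]
col 295 [(230, -13, np.float64(151.2)), (274, 13, np.float64(116.7)), (279, 8, np.float64(112.6)), (310, 28, np.float64(86.3))]
```

```bash
python3 - <<'E'
from h import *
m=eyes.camera_model("top")
for n,c in [("long",(597,61)),("A",(451,131)),("B",(558,139)),("C",(646,132))]:
    print(n,onz(m,(135+(c[0]+.5)/2.6-.5,190+(c[1]+.5)/2.6-.5),54).round(1))
print(go([505,-195,225],0))
E
```

```text
long [ 505.7 -202.8   54. ]
A [432.8 -42.2  54. ]
B [ 422.  -157.7   54. ]
C [ 427.7 -252.9   54. ]
[[-0.3582, 0.0441, -0.0018], np.float64(0.0026), ('now', [457.9, 162.8, 223.1], 'yaw', np.float64(0.48), 'j6', 1.9)]
```

```bash
python3 -m creep '[[[-0.05,0.007,0,0,0,0],[-0.1,0.014,0,0,0,0],[-0.15,0.021,0,0,0,0],[-0.2,0.028,0,0,0,0],[-0.25,0.032,0,0,0,0]]]' | head -4
python3 -m creep '[[[-0.05,0.006,0,0,0,0],[-0.1,0.012,0,0,0,0],[-0.11,0.013,0,0,0,0],[-0.11,0.013,0,0,0,0],[-0.11,0.013,0,0,0,0]]]'|head -4; python3 -c "
from h import *
m,im=shot('wrist','w3.png'); print(bot.get_state()['ee_pos'],m['extrinsics'][:3,3])"
```

```text
t: 8.25
ee_pos: [492.0, -88.4, 223.3]
ee_rot: [0.704, 0.71, 0.0, 0.0]
force: [0.6, 1.1, -0.2]
t: 8.88
ee_pos: [506.1, -195.2, 223.4]
ee_rot: [0.704, 0.711, 0.0, -0.0]
force: [-0.1, -0.1, -1.1]
[ 506.21400627 -194.96599876  223.49048563] [ 504.5490334  -116.96116955  356.74967235]
```

View pics/w3.png

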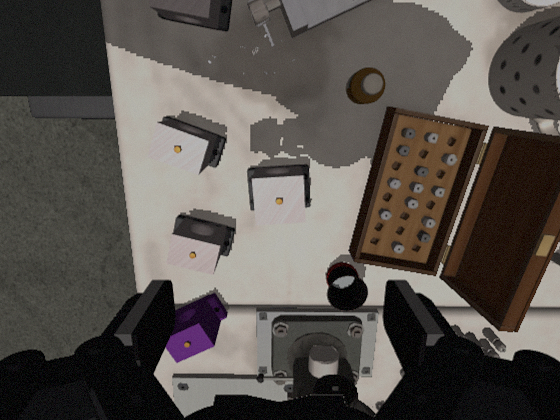

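The wrist view shows the long block's dot at (279,201). Short blocks are at (178,149) and (193,255), plus one at the top edge around (190,10). The purple one is at (187,345) and the loupe at (347,290).

```bash
cat >> h.py <<'E'
def block(m,im,uv,half=18,z=54):
    """dot near uv -> (x,y) on plane z, yaw of top front edge (deg of own x)"""
    hsv=cv2.cvtColor(im,cv2.COLOR_BGR2HSV); u,v=map(int,uv)
    k=np.zeros(hsv.shape[:2],np.uint8); k[v-12:v+13,u-12:u+13]=1
    d=(hsv[...,1]>110)&(hsv[...,0]<30)&(k>0); ys,xs=np.nonzero(d); c=(xs.mean(),ys.mean())
    g=cv2.GaussianBlur(cv2.cvtColor(im,cv2.COLOR_BGR2GRAY),(0,0),0.8).astype(float); P=[]
    for col in range(u-half,u+half+1):
        s=np.gradient(g[max(v-60,0):v-6,col]); i=np.nonzero(s>12)[0]
        if len(i):  # lowest strong rise = top's front edge
            j=i[-1]
            while j>0 and s[j-1]>s[j]: j-=1
            P.append(onz(m,(col,j+max(v-60,0)),z)[:2])
    P=np.array(P)
    keep=np.ones(len(P),bool)
    for _ in range(4):
        a,b=np.polyfit(P[keep,0],P[keep,1],1); r=np.abs(P[:,1]-a*P[:,0]-b); keep=r<max(1.0,2*np.median(r))
    p=onz(m,c,z); return p.round(1),round(float(np.degrees(np.arctan(a))),2),("dist dot-edge",round(float(abs(a*p[0]+b-p[1])*np.cos(np.arctan(a))),1),"n",int(keep.sum()),"dotpx",len(xs))
E
python3 - <<'E'
from h import *
im=cv2.imread("pics/w3.png"); m=eyes.camera_model("wrist")
for uv in [(279,201),(178,149),(193,255)]: print(block(m,im,uv))
E
```

```text
(array([ 505.6, -203.3,   54. ]), 4.37, ('dist dot-edge', 21.3, 'n', 37, 'dotpx', 34))
(array([ 420.5, -159.5,   54. ]), -19.4, ('dist dot-edge', 15.5, 'n', 37, 'dotpx', 37))
(array([ 427.3, -255.7,   54. ]), -14.44, ('dist dot-edge', 15.7, 'n', 37, 'dotpx', 28))
```

```bash
python3 -c "
from h import *
print(go([505.6,-203.3,28],4.4))"
```

```text
[[-0.0083, -0.0007, 0.1955], np.float64(-0.0211), ('now', [506.2, -195.0, 223.5], 'yaw', np.float64(0.6), 'j6', 1.19)]
```

```bash
python3 -m creep '[[[-0.0083,-0.0007,0.06,0,0,-0.021],[-0.0083,-0.0007,0.12,0,0,-0.021],[-0.0083,-0.0007,0.16,0,0,-0.021],[-0.0083,-0.0007,0.185,0,0,-0.021],[-0.0083,-0.0007,0.1955,0,0,-0.021]]]' 0 | head -4
python3 -m creep '[[[0,0,0,0,0,0],[0,0,0,0,0,0],[0,0,0,0,0,0],[0,0,0,0,0,0],[0,0,0,0,0,0]]]'  |head -4
python3 -m creep '[[[0,0,0,0,0,0],[0,0,0,0,0,0],[0,0,0,0,0,0],[0,0,0,0,0,0],[0,0,0,0,0,0]]]' 0.6 50 | head -4; python3 -m creep '[[[0,0,0,0,0,0],[0,0,0,0,0,0],[0,0,0,0,0,0]]]' 
```

```text
t: 9.55
ee_pos: [505.0, -203.0, 26.6]
ee_rot: [0.679, 0.734, -0.0, -0.001]
force: [0.1, -0.1, -0.5]
t: 10.18
ee_pos: [505.7, -204.4, 28.0]
ee_rot: [0.68, 0.733, 0.0, 0.0]
force: [0.0, -0.0, -0.8]
t: 10.8
ee_pos: [505.8, -204.4, 28.0]
ee_rot: [0.68, 0.733, 0.0, 0.0]
force: [0.9, 0.1, 3.0]
t: 11.18
ee_pos: [505.8, -204.4, 28.0]
ee_rot: [0.68, 0.733, 0.0, 0.0]
force: [2.0, -0.4, 4.2]
gripper_width: 0.508
gripper_force: 52.2
```

```bash
python3 -m creep '[[[0,0,-0.03,0,0,0],[0,0,-0.08,0,0,0],[0,0,-0.14,0,0,0],[0,0,-0.172,0,0,0],[0,0,-0.172,0,0,0]]]' ; python3 -c "
from h import *
print(go([458,172,200],0.63))"
```

```text
t: 11.8
ee_pos: [506.3, -204.5, 201.4]
ee_rot: [0.68, 0.733, 0.001, 0.001]
force: [-0.2, -0.2, -5.1]
gripper_width: 0.51
gripper_force: 52.4
[[0.3791, -0.0199, 0.0009], np.float64(0.0205), ('now', [506.3, -204.5, 201.4], 'yaw', np.float64(4.31), 'j6', 1.11)]
```

```bash
python3 -m creep '[[[0.04,-0.002,0,0,0,0.004],[0.09,-0.004,0,0,0,0.01],[0.14,-0.007,0,0,0,0.015],[0.19,-0.01,0,0,0,0.0205],[0.24,-0.0125,0,0,0,0.0205]]]'|head -4;python3 -m creep '[[[0,0,0,0,0,0]]]'|head -3;python3 -c "
from h import *
print(go([458,172,200],0.63))"
```

```text
t: 12.42
ee_pos: [473.8, 35.5, 197.1]
ee_rot: [0.703, 0.711, -0.001, -0.001]
force: [1.1, 0.4, -2.4]
t: 12.55
ee_pos: [473.8, 36.8, 197.3]
ee_rot: [0.702, 0.712, -0.001, -0.001]
[[0.1355, -0.0138, -0.0026], np.float64(0.0013), ('now', [473.8, 36.8, 197.3], 'yaw', np.float64(0.87), 'j6', 1.63)]
```

```bash
python3 -m creep '[[[0.04,-0.004,0,0,0,0],[0.09,-0.01,0,0,0,0],[0.125,-0.0138,0,0,0,0],[0.1355,-0.0138,0,0,0,0],[0.1355,-0.0138,0,0,0,0]]]'|head -4;python3 -m creep '[[[0,0,0,0,0,0],[0,0,0,0,0,0],[0,0,0,0,0,0]]]'|head -3;python3 -c "
from h import *
print(go([458.2,171,86],0.63))"
```

```text
t: 13.18
ee_pos: [459.7, 169.0, 198.4]
ee_rot: [0.703, 0.711, -0.001, -0.0]
force: [-0.9, -0.1, -3.8]
t: 13.55
ee_pos: [460.0, 168.8, 199.9]
ee_rot: [0.704, 0.711, 0.0, 0.0]
[[0.0022, -0.0018, 0.1139], np.float64(-0.0004), ('now', [460.0, 168.8, 199.9], 'yaw', np.float64(0.57), 'j6', 1.91)]
```

```bash
python3 -m creep '[[[0.002,-0.0018,0.04,0,0,0],[0.002,-0.0018,0.08,0,0,0],[0.002,-0.0018,0.105,0,0,0],[0.002,-0.0018,0.114,0,0,0],[0.002,-0.0018,0.114,0,0,0]]]'|head -4;python3 -m creep '[[[0,0,0,0,0,0],[0,0,0,0,0,0],[0,0,0,0,0,0]]]'|head -4;python3 -c "
from h import *
m,im=shot('wrist','w4.png')
print(go([458.2,171,86],0.63))
m,im=shot('side','s4.png'); c=cv2.resize(im[130:240,190:290],None,fx=3,fy=3,interpolation=cv2.INTER_CUBIC)
w=cv2.imread('pics/w4.png')[:,150:420]
o=np.zeros((420,270+300,3),np.uint8);o[:,:270]=w;o[:330,270:]=c;cv2.imwrite('pics/v4.png',o)
"
```

```text
t: 14.18
ee_pos: [458.1, 171.3, 86.0]
ee_rot: [0.703, 0.711, -0.0, -0.0]
force: [-0.3, 0.8, -3.4]
t: 14.55
ee_pos: [458.3, 171.5, 86.3]
ee_rot: [0.703, 0.711, 0.0, 0.0]
force: [0.3, -0.0, -3.4]
[[-0.0005, -0.0, 0.0002], np.float64(-0.0), ('now', [458.2, 171.5, 86.2], 'yaw', np.float64(0.62), 'j6', 1.92)]
```

View pics/v4.png

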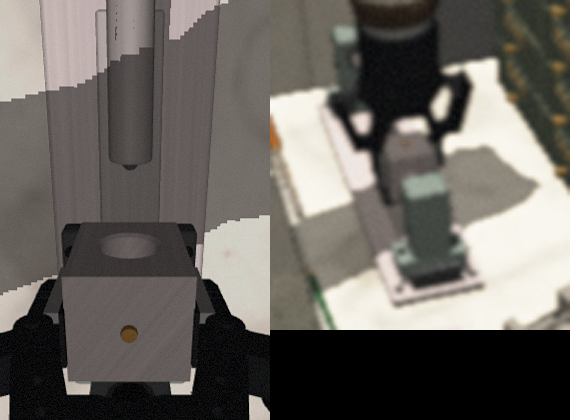

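Wrist half: the long block is upright between the fingers, dot at (279,333), bore visible at (280,246) and facing the shaft tip at (281,160). Checking lateral alignment numerically.

```bash
python3 - <<'E'
from h import *
im=cv2.imread("pics/w4.png"); g=cv2.GaussianBlur(cv2.cvtColor(im,cv2.COLOR_BGR2GRAY),(0,0),0.8).astype(float)
m=eyes.camera_model("wrist")
def pk(v,o,th=6):
    d=np.gradient(v); return [(o+i,round(d[i])) for i in range(1,len(d)-1) if abs(d[i])>th and abs(d[i])>=abs(d[i-1]) and abs(d[i])>abs(d[i+1])]
for r in (20,60,100,130,150): print(r,[(a,b,onz(m,(a,r),85)[:2].round(1).tolist()) for a,b in pk(g[r,250:315],250,5)])
for r in (300,350): print(r,[(a,b,onz(m,(a,r),112)[:2].round(1).tolist()) for a,b in pk(g[r,200:360],200,8)])
for c in (275,280,287): print(c,[(a,b,onz(m,(c,a),85)[1].round(1)) for a,b in pk(g[140:185,c],140,5)],[(a,b,onz(m,(c,a),112)[1].round(1)) for a,b in pk(g[210:390,c],210,8)])
E
```

```text
20 [(256, -33, [448.7, 273.6]), (259, 10, [449.7, 273.6]), (265, -7, [451.6, 273.7]), (267, 12, [452.3, 273.7]), (282, -6, [457.3, 273.7]), (296, -6, [462.0, 273.8]), (302, -8, [463.9, 273.8]), (305, 10, [464.9, 273.8])]
60 [(257, -31, [448.9, 261.3]), (270, -19, [453.4, 261.4]), (304, 14, [465.0, 261.5])]
100 [(257, -12, [448.8, 248.2]), (303, 12, [465.1, 248.4]), (312, 7, [468.3, 248.4])]
130 [(258, -13, [449.1, 237.8]), (303, 13, [465.4, 238.0]), (312, 9, [468.7, 238.1])]
150 [(258, -12, [449.0, 230.6]), (302, 11, [465.3, 230.8]), (311, 11, [468.6, 230.8])]
300 [(213, 20, [435.0, 183.9]), (345, -20, [479.6, 184.4])]
350 [(216, 29, [435.2, 163.7]), (341, -30, [479.5, 164.2])]
275 [(164, -14, np.float64(225.5)), (168, 14, np.float64(224.0))] [(222, -10, np.float64(212.0)), (258, -15, np.float64(199.7)), (276, 15, np.float64(193.2)), (325, -18, np.float64(174.3)), (329, 11, np.float64(172.7)), (342, 8, np.float64(167.3)), (381, -28, np.float64(150.4))]
280 [(164, -14, np.float64(225.5)), (170, 16, np.float64(223.2))] [(222, -10, np.float64(212.0)), (258, -17, np.float64(199.7)), (276, 14, np.float64(193.2)), (325, -19, np.float64(174.3)), (329, 12, np.float64(172.7)), (343, 8, np.float64(166.9)), (381, -30, np.float64(150.4))]
287 [(166, 6, np.float64(224.8))] [(222, -9, np.float64(212.1)), (233, 8, np.float64(208.4)), (258, -13, np.float64(199.7)), (276, 14, np.float64(193.2)), (381, -27, np.float64(150.4))]
```

```bash
python3 -m creep '[[[0.015,0.0005,0,0,0,0],[0.03,0.0005,0,0,0,0],[0.045,0.0005,0,0,0,0],[0.06,0.0005,0,0,0,0],[0.07,0.0005,0,0,0,0]]]'|head -4;python3 -m creep '[[[0.02,0,0,0,0,0],[0.04,0,0,0,0,0],[0.06,0,0,0,0,0],[0.08,0,0,0,0,0],[0.1,0,0,0,0,0]]]'|head -4;python3 -m creep '[[[0,0,0,0,0,0],[0,0,0,0,0,0]]]'|head -4
```

```text
t: 15.28
ee_pos: [457.6, 242.6, 85.7]
ee_rot: [0.703, 0.711, -0.0, -0.0]
force: [0.0, 0.6, -3.9]
t: 15.9
ee_pos: [456.6, 342.9, 85.7]
ee_rot: [0.703, 0.711, -0.0, -0.0]
force: [0.7, 0.1, -2.2]
t: 16.15
ee_pos: [456.6, 341.4, 85.6]
ee_rot: [0.703, 0.711, -0.0, 0.0]
force: [-0.0, 0.3, -4.0]
```

```bash
python3 -m creep '[[[0.006,0,0,0,0,0],[0.012,0,0,0,0,0],[0.018,0,0,0,0,0],[0.02,0,0,0,0,0],[0.02,0,0,0,0,0]]]'|head -4;for i in 1 2 3; do python3 -m creep '[[[0.001,0,0,0,0,0],[0.002,0,0,0,0,0],[0.003,0,0,0,0,0],[0.003,0,0,0,0,0]]]'|head -4;done
```

```text
t: 16.77
ee_pos: [456.4, 361.5, 85.7]
ee_rot: [0.703, 0.711, -0.0, 0.0]
force: [0.0, 0.3, -3.5]
t: 17.27
ee_pos: [456.4, 364.4, 85.8]
ee_rot: [0.703, 0.711, -0.0, 0.0]
force: [-0.4, -0.1, -3.5]
t: 17.77
ee_pos: [456.4, 366.1, 85.8]
ee_rot: [0.704, 0.711, -0.001, 0.001]
force: [-0.1, -8.4, -1.0]
t: 18.27
ee_pos: [456.4, 366.1, 85.9]
ee_rot: [0.704, 0.71, -0.003, 0.003]
force: [-1.2, -25.8, 6.0]
```

```bash
python3 -m creep '[[[-0.0025,0,0,0,0,0],[-0.0025,0,0.002,0,0,0],[-0.0025,0,0.003,0,0,0],[-0.0025,0,0.004,0,0,0],[-0.0025,0,0.004,0,0,0]]]'|head -4; python3 -m creep '[[[0,0,0,0,0,0],[0,0,0,0,0,0],[0,0,0,0,0,0],[0,0,0,0,0,0],[0,0,0,0,0,0]]]' 0 | head -5;  python3 -m creep '[[[0,0,-0.02,0,0,0],[0,0,-0.06,0,0,0],[0,0,-0.11,0,0,0],[-0.04,0,-0.11,0,0,0],[-0.08,0,-0.11,0,0,0]]]'|head -4;python3 -m creep '[[[0,0,0,0,0,0],[0,0,0,0,0,0]]]'|head -2;python3 -c "
from h import *
m,im=shot('wrist','w5.png'); shot('top','t5.png')"
```

```text
t: 18.9
ee_pos: [456.6, 366.1, 82.4]
ee_rot: [0.704, 0.711, -0.001, 0.001]
force: [-1.5, -13.2, 4.4]
t: 19.52
ee_pos: [456.4, 368.0, 81.8]
ee_rot: [0.703, 0.711, 0.0, -0.0]
force: [0.3, -0.2, -0.5]
gripper_width: 1.003
t: 20.15
ee_pos: [457.4, 287.5, 192.4]
ee_rot: [0.703, 0.711, 0.001, 0.0]
force: [0.3, -0.2, 0.0]
t: 20.4
ee_pos: [457.4, 288.1, 191.9]
```

View pics/w5.png

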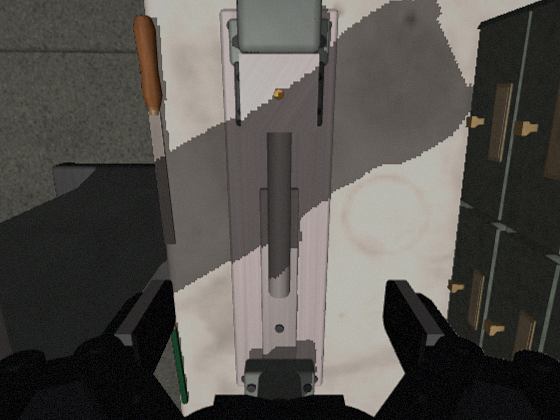

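The long block hangs upright against the fixed support: dot at (279,94), gapless at row 53. On to short block A.

```bash
python3 -m creep '[[[-0.05,-0.004,-0.01,0,0,0],[-0.11,-0.008,-0.02,0,0,0],[-0.17,-0.012,-0.03,0,0,0],[-0.23,-0.016,-0.03,0,0,0],[-0.29,-0.02,-0.03,0,0,0]]]'|head -3;python3 -m creep '[[[-0.03,-0.002,0,0,0,0],[-0.04,-0.006,0,0,0,0],[-0.04,-0.006,0,0,0,0],[-0.04,-0.006,0,0,0,0]]]'|head -3;python3 -c "
from h import *
m,im=shot('wrist','w6.png'); print(bot.get_state()['ee_pos'])
hsv=cv2.cvtColor(im,cv2.COLOR_BGR2HSV);k=((hsv[...,1]>110)&(hsv[...,0]<30)&(hsv[...,2]>100)).astype(np.uint8)
n,_,st,c=cv2.connectedComponentsWithStats(k)
for i in range(1,n):
  if 12<st[i,4]<80: print(c[i].round(1),st[i,4],onz(m,c[i],54).round(1))"
```

```text
t: 21.12
ee_pos: [440.5, -3.4, 221.9]
ee_rot: [0.703, 0.711, 0.0, 0.0]
t: 21.62
ee_pos: [435.1, -41.3, 221.7]
ee_rot: [0.703, 0.711, 0.0, -0.0]
[435.08234098 -41.27353249 221.72630416]
[276.5 195.5] 32 [432.3 -44.5  54. ]
[420.1 262.5] 64 [ 564.1 -106.2   54. ]
[456.2 277.4] 21 [ 599.6 -120.9   54. ]
[451.  289.1] 32 [ 596.7 -133.1   54. ]
[446.7 302.5] 44 [ 594.8 -147.4   54. ]
[263.5 313.3] 22 [ 421.1 -161.5   54. ]
[269.9 393.6] 17 [ 427.7 -257.8   54. ]
```

```bash
python3 -c "
from h import *
im=cv2.imread('pics/w6.png');m=eyes.camera_model('wrist')
p,a,i=block(m,im,(276,195));print(p,a,i); print(go([p[0],p[1],28],a))"
```

```text
[432.3 -44.5  54. ] -9.14 ('dist dot-edge', 15.5, 'n', 32, 'dotpx', 32)
[[-0.0032, -0.0028, 0.1937], np.float64(0.0547), ('now', [435.1, -41.3, 221.7], 'yaw', np.float64(0.71), 'j6', 1.46)]
```

```bash
python3 -m creep '[[[-0.003,-0.0028,0.06,0,0,0.03],[-0.003,-0.0028,0.12,0,0,0.0547],[-0.003,-0.0028,0.16,0,0,0.0547],[-0.003,-0.0028,0.185,0,0,0.0547],[-0.003,-0.0028,0.1937,0,0,0.0547]]]' 0 | head -4
python3 -m creep '[[[0,0,0,0,0,0],[0,0,0,0,0,0],[0,0,0,0,0,0]]]'  |head -4
python3 -m creep '[[[0,0,0,0,0,0],[0,0,0,0,0,0],[0,0,0,0,0,0],[0,0,0,0,0,0],[0,0,0,0,0,0]]]' 0.6 50 | head -4; python3 -m creep '[[[0,0,0,0,0,0],[0,0,0,0,0,0],[0,0,0,0,0,0]]]'; python3 -m creep '[[[0,0,-0.03,0,0,0],[0,0,-0.08,0,0,0],[0,0,-0.14,0,0,0],[0,0,-0.172,0,0,0],[0,0,-0.172,0,0,0]]]' ; python3 -c "
from h import *
print(go([459,165,200],0.63))"
```

```text
t: 22.3
ee_pos: [431.3, -44.4, 27.8]
ee_rot: [0.761, 0.649, -0.001, -0.001]
force: [-27.0, 3.8, 50.1]
t: 22.68
ee_pos: [431.1, -44.4, 28.6]
ee_rot: [0.761, 0.648, -0.001, -0.001]
force: [-7.9, 2.4, 3.8]
t: 23.3
ee_pos: [432.7, -45.0, 28.9]
ee_rot: [0.761, 0.648, 0.001, 0.0]
force: [0.4, 1.6, 6.4]
t: 23.68
ee_pos: [432.7, -45.0, 28.9]
ee_rot: [0.762, 0.648, 0.001, 0.0]
force: [0.0, 0.9, 5.9]
gripper_width: 0.509
gripper_force: 51.3
t: 24.3
ee_pos: [433.0, -45.3, 202.1]
ee_rot: [0.762, 0.648, 0.001, 0.001]
force: [0.3, -0.3, -2.2]
gripper_width: 0.511
gripper_force: 52.1
[[0.2117, -0.008, 0.0021], np.float64(-0.0547), ('now', [433.0, -45.3, 202.1], 'yaw', np.float64(-9.21), 'j6', 1.63)]
```

Force spiked to 50 N on the way down, probably a fingertip on the grey clamp's handle beside the block. I'll check for displacement once the arm is clear.

```bash
python3 -m creep '[[[0.04,-0.002,0,0,0,-0.02],[0.09,-0.004,0,0,0,-0.04],[0.14,-0.006,0,0,0,-0.0547],[0.19,-0.008,0,0,0,-0.0547],[0.2117,-0.008,0,0,0,-0.0547]]]'|head -4;python3 -m creep '[[[0,0,0,0,0,0],[0,0,0,0,0,0],[0,0,0,0,0,0]]]'|head -3;python3 -c "
from h import *
print(go([458.6,171,87],0.63))
a=cv2.imread('pics/top0.png');m,b=shot('top','t7.png')
o=np.vstack([cv2.resize(i[170:275,240:430],None,fx=3,fy=3,interpolation=cv2.INTER_CUBIC)[:295] for i in (a,b)]);cv2.imwrite('pics/v7.png',o)"
```

```text
t: 24.92
ee_pos: [457.3, 167.1, 197.7]
ee_rot: [0.702, 0.712, -0.001, -0.001]
force: [-0.3, -1.0, -2.5]
t: 25.3
ee_pos: [458.0, 164.0, 199.7]
ee_rot: [0.704, 0.711, -0.0, -0.0]
[[0.007, 0.0008, 0.1127], np.float64(-0.0004), ('now', [458.0, 164.0, 199.7], 'yaw', np.float64(0.56), 'j6', 1.9)]
```

View pics/v7.png

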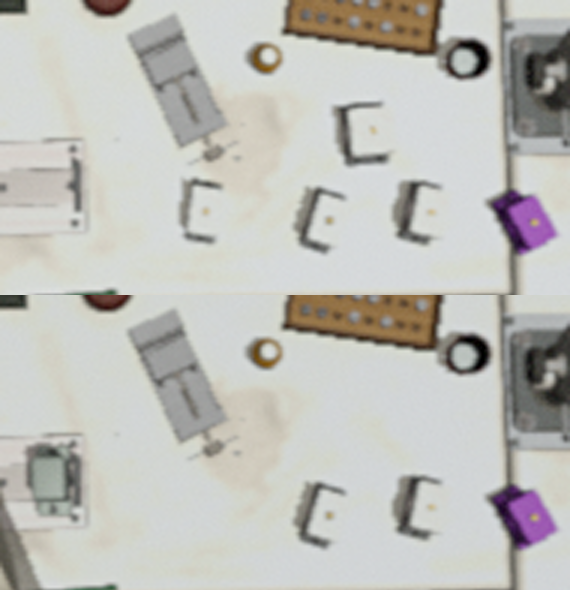

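Before/after: the clamp, bottle, loupe and purple block are all unmoved, and block A has gone with the gripper. Descending and threading.

```bash
python3 -m creep '[[[0.007,0.0005,0.04,0,0,0],[0.007,0.0005,0.08,0,0,0],[0.007,0.0005,0.104,0,0,0],[0.007,0.0005,0.1127,0,0,0],[0.007,0.0005,0.1127,0,0,0]]]'|head -4;python3 -m creep '[[[0,0,0,0,0,0],[0,0,0,0,0,0],[0,0,0,0,0,0]]]'|head -4;python3 - <<'E'
from h import *
print(go([458.1,171,87],0.63))
m,im=shot('wrist','w8.png');g=cv2.GaussianBlur(cv2.cvtColor(im,cv2.COLOR_BGR2GRAY),(0,0),0.8).astype(float)
def pk(v,o,th=6):
    d=np.gradient(v); return [(o+i,round(d[i])) for i in range(1,len(d)-1) if abs(d[i])>th and abs(d[i])>=abs(d[i-1]) and abs(d[i])>abs(d[i+1])]
for r in (130,150): print(r,[(a,b,onz(m,(a,r),85)[:2].round(1).tolist()) for a,b in pk(g[r,250:315],250,8)])
for r in (305,320,350): print(r,[(a,b,onz(m,(a,r),112)[:2].round(1).tolist()) for a,b in pk(g[r,200:360],200,15)])
for c in (270,290): print(c,[(a,b,onz(m,(c,a),112)[1].round(1)) for a,b in pk(g[210:390,c],210,10)])
E
```

```text
t: 25.98
ee_pos: [458.6, 171.5, 87.6]
ee_rot: [0.703, 0.711, -0.0, 0.0]
force: [1.0, 0.8, -1.8]
t: 26.35
ee_pos: [458.8, 172.0, 87.9]
ee_rot: [0.703, 0.711, 0.0, 0.0]
force: [-0.1, 0.9, -2.5]
[[-0.001, -0.0007, 0.0009], np.float64(-0.0), ('now', [458.8, 172.0, 87.9], 'yaw', np.float64(0.62), 'j6', 1.92)]
130 [(257, -14, [449.3, 238.2]), (301, 13, [465.5, 238.4])]
150 [(257, -12, [449.2, 230.9]), (301, 11, [465.7, 231.0]), (310, 10, [469.1, 231.1])]
305 [(213, 30, [435.2, 181.3]), (344, -29, [480.4, 181.8])]
320 [(202, 27, [431.1, 175.2]), (208, -24, [433.2, 175.3]), (215, 32, [435.7, 175.3]), (342, -28, [480.1, 175.8]), (349, 24, [482.6, 175.8]), (355, -30, [484.7, 175.8])]
350 [(217, 30, [435.8, 162.7]), (341, -28, [480.6, 163.2])]
270 [(233, -14, np.float64(208.1)), (241, 12, np.float64(205.3)), (271, -14, np.float64(194.5)), (291, 15, np.float64(187.0)), (366, -21, np.float64(155.9))]
290 [(233, -12, np.float64(208.2)), (241, 11, np.float64(205.4)), (271, -11, np.float64(194.6)), (291, 14, np.float64(187.0)), (366, -24, np.float64(156.0))]
```

```bash
python3 -m creep '[[[0.01,0,0.001,0,0,0],[0.025,0,0.001,0,0,0],[0.04,0,0.001,0,0,0],[0.055,0,0.001,0,0,0],[0.07,0,0.001,0,0,0]]]'|head -4;python3 -m creep '[[[0.02,0,0,0,0,0],[0.04,0,0,0,0,0],[0.06,0,0,0,0,0],[0.075,0,0,0,0,0],[0.078,0,0,0,0,0]]]'|head -4;python3 -m creep '[[[0.004,0,0,0,0,0],[0.008,0,0,0,0,0],[0.008,0,0,0,0,0]]]'|head -4;  for i in 1 2; do python3 -m creep '[[[0.001,0,0,0,0,0],[0.002,0,0,0,0,0],[0.003,0,0,0,0,0],[0.003,0,0,0,0,0]]]'|head -4;done
```

```text
t: 27.02
ee_pos: [457.7, 243.1, 86.3]
ee_rot: [0.703, 0.711, -0.0, 0.0]
force: [-0.4, 0.1, -2.8]
t: 27.65
ee_pos: [456.8, 320.9, 86.2]
ee_rot: [0.703, 0.711, -0.0, -0.0]
force: [-0.7, -0.2, -2.2]
t: 28.02
ee_pos: [456.9, 327.8, 86.4]
ee_rot: [0.703, 0.711, 0.0, 0.0]
force: [-0.1, 0.0, -1.6]
t: 28.52
ee_pos: [456.9, 330.1, 86.5]
ee_rot: [0.703, 0.711, -0.001, 0.001]
force: [0.3, -5.3, 0.3]
t: 29.02
ee_pos: [456.9, 330.2, 86.5]
ee_rot: [0.704, 0.71, -0.003, 0.003]
force: [0.5, -22.7, 5.6]
```

```bash
python3 -m creep '[[[-0.002,0,0,0,0,0],[-0.002,0,0.002,0,0,0],[-0.002,0,0.003,0,0,0],[-0.002,0,0.0035,0,0,0],[-0.002,0,0.0035,0,0,0]]]'|head -4; python3 -m creep '[[[0,0,0,0,0,0],[0,0,0,0,0,0],[0,0,0,0,0,0],[0,0,0,0,0,0],[0,0,0,0,0,0]]]' 0 | head -5;  python3 -m creep '[[[0,0,-0.02,0,0,0],[0,0,-0.06,0,0,0],[0,0,-0.12,0,0,0],[-0.05,0,-0.13,0,0,0],[-0.11,0,-0.135,0,0,0]]]'|head -4;python3 -m creep '[[[-0.06,-0.005,0,0,0,0],[-0.12,-0.01,0,0,0,0],[-0.18,-0.015,0,0,0,0],[-0.24,-0.025,0,0,0,0],[-0.3,-0.03,0,0,0,0]]]'|head -2;python3 -c "
from h import *
print(go([421,-152,222],-19))"
```

```text
t: 29.65
ee_pos: [456.9, 330.1, 83.4]
ee_rot: [0.704, 0.711, -0.001, 0.001]
force: [-1.9, -12.6, 4.7]
t: 30.28
ee_pos: [456.8, 331.9, 82.9]
ee_rot: [0.703, 0.711, -0.0, -0.0]
force: [0.2, 0.3, 0.5]
gripper_width: 0.998
t: 30.9
ee_pos: [458.3, 221.5, 218.9]
ee_rot: [0.703, 0.712, 0.001, 0.0]
force: [1.5, -1.4, 0.4]
t: 31.52
ee_pos: [430.7, -80.2, 218.2]
[[-0.0717, -0.0105, -0.0038], np.float64(0.1091), ('now', [430.7, -80.2, 218.2], 'yaw', np.float64(0.64), 'j6', 1.38)]
```

```bash
python3 -m creep '[[[-0.04,-0.005,0,0,0,0.05],[-0.0717,-0.0105,0,0,0,0.1],[-0.0717,-0.0105,0,0,0,0.1],[-0.0717,-0.0105,0,0,0,0.1],[-0.0717,-0.0105,0,0,0,0.1]]]'|head -3;python3 -c "
from h import *
m,im=shot('wrist','w9.png'); print(bot.get_state()['ee_pos'])
hsv=cv2.cvtColor(im,cv2.COLOR_BGR2HSV);k=((hsv[...,1]>110)&(hsv[...,0]<30)&(hsv[...,2]>100)).astype(np.uint8)
n,_,st,c=cv2.connectedComponentsWithStats(k)
L=[c[i] for i in range(1,n) if 12<st[i,4]<80]
for q in L: print(q.round(1),onz(m,q,54).round(1))
q=min(L,key=lambda q:np.hypot(*(onz(m,q,54)[:2]-[421,-160])))
p,a,i=block(m,im,q);print(p,a,i); print(go([p[0],p[1],28],a))"
```

```text
t: 32.15
ee_pos: [421.7, -149.5, 217.9]
ee_rot: [0.805, 0.593, 0.0, -0.0]
[ 421.75197796 -149.49930834  217.9562026 ]
[282.5 204.5] [ 421.1 -160.2   54. ]
[319.6 297.1] [ 427.7 -256.4   54. ]
[333.7 380.6] [ 416.1 -353.4   54. ]
[ 421.1 -160.2   54. ] -19.4 ('dist dot-edge', 15.7, 'n', 37, 'dotpx', 32)
[[-0.0104, 0.0025, 0.19], np.float64(0.0119), ('now', [421.8, -149.5, 218.0], 'yaw', np.float64(-17.26), 'j6', 1.53)]
```

```bash
python3 -m creep '[[[-0.0104,0.0025,0.06,0,0,0.012],[-0.0104,0.0025,0.12,0,0,0.012],[-0.0104,0.0025,0.16,0,0,0.012],[-0.0104,0.0025,0.181,0,0,0.012],[-0.0104,0.0025,0.19,0,0,0.012]]]' 0 | head -4
python3 -m creep '[[[0,0,0,0,0,0],[0,0,0,0,0,0],[0,0,0,0,0,0]]]'  |head -4
python3 -m creep '[[[0,0,0,0,0,0],[0,0,0,0,0,0],[0,0,0,0,0,0],[0,0,0,0,0,0],[0,0,0,0,0,0]]]' 0.6 50 | head -4; python3 -m creep '[[[0,0,0,0,0,0],[0,0,0,0,0,0],[0,0,0,0,0,0]]]'; python3 -m creep '[[[0,0,-0.03,0,0,0],[0,0,-0.08,0,0,0],[0,0,-0.14,0,0,0],[0,0,-0.172,0,0,0],[0,0,-0.172,0,0,0]]]' ; python3 -c "
from h import *
print(go([459,165,200],0.63))"
```

```text
t: 32.83
ee_pos: [420.4, -160.1, 26.7]
ee_rot: [0.816, 0.578, -0.0, -0.001]
force: [-0.4, -0.5, 1.1]
t: 33.2
ee_pos: [421.4, -161.1, 28.8]
ee_rot: [0.817, 0.577, 0.0, 0.001]
force: [-0.1, -0.4, -0.0]
t: 33.83
ee_pos: [421.1, -161.0, 28.2]
ee_rot: [0.817, 0.577, 0.0, 0.0]
force: [-0.4, -1.4, 5.0]
t: 34.2
ee_pos: [421.0, -161.0, 28.2]
ee_rot: [0.817, 0.577, 0.0, 0.0]
force: [-0.7, -0.8, 5.0]
gripper_width: 0.512
gripper_force: 51.6
t: 34.83
ee_pos: [421.6, -161.2, 201.7]
ee_rot: [0.817, 0.577, 0.001, 0.001]
force: [0.4, 0.9, -3.2]
gripper_width: 0.51
gripper_force: 51.8
[[0.3199, -0.0738, 0.0015], np.float64(-0.112), ('now', [421.6, -161.2, 201.7], 'yaw', np.float64(-19.54), 'j6', 1.55)]
```

```bash
python3 -m creep '[[[0.04,-0.009,0,0,0,-0.03],[0.09,-0.021,0,0,0,-0.06],[0.14,-0.032,0,0,0,-0.09],[0.19,-0.044,0,0,0,-0.112],[0.24,-0.055,0,0,0,-0.112]]]'|head -3;python3 -m creep '[[[0,0,0,0,0,0]]]'|head -3;python3 -c "
from h import *
print(go([458.5,171,200],0.63))"
```

```text
t: 35.45
ee_pos: [448.5, 85.2, 197.8]
ee_rot: [0.703, 0.711, -0.001, -0.001]
t: 35.58
ee_pos: [448.6, 86.4, 197.5]
ee_rot: [0.702, 0.713, -0.001, -0.001]
[[0.0845, 0.0112, -0.0025], np.float64(0.0014), ('now', [448.6, 86.4, 197.5], 'yaw', np.float64(0.88), 'j6', 1.75)]
```

```bash
python3 -m creep '[[[0.03,0.005,0,0,0,0],[0.06,0.01,0,0,0,0],[0.0845,0.0112,0,0,0,0],[0.0845,0.0112,0,0,0,0],[0.0845,0.0112,0,0,0,0]]]'|head -3;python3 -m creep '[[[0,0,0.04,0,0,0],[0,0,0.08,0,0,0],[0,0,0.1,0,0,0],[0,0,0.113,0,0,0],[0,0,0.113,0,0,0]]]'|head -4;python3 -m creep '[[[0,0,0,0,0,0],[0,0,0,0,0,0],[0,0,0,0,0,0]]]'|head -4;cat >> h.py <<'E'
def fit(f,tz):
    print(go([458.1,171,tz],0.63))
    m,im=shot('wrist',f);g=cv2.GaussianBlur(cv2.cvtColor(im,cv2.COLOR_BGR2GRAY),(0,0),0.8).astype(float)
    def pk(v,o,th=6):
        d=np.gradient(v); return [(o+i,round(d[i])) for i in range(1,len(d)-1) if abs(d[i])>th and abs(d[i])>=abs(d[i-1]) and abs(d[i])>abs(d[i+1])]
    for r in (130,150): print(r,[(a,b,onz(m,(a,r),85)[:2].round(1).tolist()) for a,b in pk(g[r,250:315],250,8)])
    for r in (305,350): print(r,[(a,b,onz(m,(a,r),112)[:2].round(1).tolist()) for a,b in pk(g[r,200:360],200,15)])
    for c in (270,290): print(c,[(a,b,onz(m,(c,a),112)[1].round(1)) for a,b in pk(g[210:390,c],210,10)])
E
python3 -c "
from h import *
fit('w10.png',86.2)"
```

```text
t: 36.2
ee_pos: [459.2, 167.3, 198.9]
ee_rot: [0.703, 0.711, -0.001, -0.0]
t: 36.83
ee_pos: [459.2, 167.6, 86.3]
ee_rot: [0.704, 0.711, -0.001, -0.0]
force: [0.3, 0.4, -1.3]
t: 37.2
ee_pos: [459.8, 168.4, 87.4]
ee_rot: [0.703, 0.711, 0.0, 0.0]
force: [0.8, 0.4, -2.0]
[[0.0026, -0.0017, 0.0012], np.float64(-0.0), ('now', [459.8, 168.4, 87.4], 'yaw', np.float64(0.62), 'j6', 1.91)]
130 [(254, -12, [449.2, 234.6]), (298, 11, [465.3, 234.8]), (309, 9, [469.4, 234.9])]
150 [(255, -12, [449.5, 227.3]), (297, 10, [465.2, 227.5]), (308, 10, [469.3, 227.6])]
305 [(213, 32, [436.3, 178.0]), (345, -29, [481.7, 178.5])]
350 [(217, 30, [436.9, 159.5]), (341, -31, [481.5, 160.0])]
270 [(232, -12, np.float64(205.0)), (271, -14, np.float64(191.2)), (291, 15, np.float64(183.7)), (366, -20, np.float64(152.7))]
290 [(232, -11, np.float64(205.1)), (270, -11, np.float64(191.6)), (291, 14, np.float64(183.7)), (366, -20, np.float64(152.8))]
```

```bash
python3 -m creep '[[[0.01,-0.001,0.001,0,0,0],[0.025,-0.001,0.001,0,0,0],[0.04,-0.001,0.001,0,0,0],[0.055,-0.001,0.001,0,0,0],[0.07,-0.001,0.001,0,0,0]]]'|head -4;python3 -m creep '[[[0.02,0,0,0,0,0],[0.04,0,0,0,0,0],[0.05,0,0,0,0,0],[0.052,0,0,0,0,0],[0.052,0,0,0,0,0]]]'|head -4;python3 -m creep '[[[0.003,0,0,0,0,0],[0.006,0,0,0,0,0],[0.006,0,0,0,0,0]]]'|head -4;  for i in 1 2; do python3 -m creep '[[[0.001,0,0,0,0,0],[0.002,0,0,0,0,0],[0.003,0,0,0,0,0],[0.003,0,0,0,0,0]]]'|head -4;done
```

```text
t: 37.88
ee_pos: [457.7, 239.5, 85.8]
ee_rot: [0.703, 0.711, -0.0, -0.0]
force: [-0.6, 0.0, -2.2]
t: 38.5
ee_pos: [457.2, 290.1, 85.8]
ee_rot: [0.703, 0.711, -0.0, 0.0]
force: [0.1, -0.1, -1.9]
t: 38.88
ee_pos: [457.2, 296.3, 85.9]
ee_rot: [0.703, 0.711, 0.0, 0.0]
force: [-0.1, -0.2, -2.1]
t: 39.38
ee_pos: [457.1, 299.3, 85.9]
ee_rot: [0.703, 0.711, -0.0, 0.0]
force: [1.0, -0.7, -2.8]
t: 39.88
ee_pos: [457.1, 299.5, 85.9]
ee_rot: [0.704, 0.71, -0.002, 0.002]
force: [-0.1, -16.9, 3.1]
```

Contact at the expected place. Release and go for block C.

```bash
python3 -m creep '[[[-0.001,0,0,0,0,0],[-0.001,0,0.002,0,0,0],[-0.001,0,0.003,0,0,0],[-0.001,0,0.004,0,0,0],[-0.001,0,0.004,0,0,0]]]'|head -4; python3 -m creep '[[[0,0,0,0,0,0],[0,0,0,0,0,0],[0,0,0,0,0,0],[0,0,0,0,0,0],[0,0,0,0,0,0]]]' 0 | head -5;  python3 -m creep '[[[0,0,-0.02,0,0,0],[0,0,-0.06,0,0,0],[0,0,-0.12,0,0,0],[-0.05,0,-0.135,0,0,0],[-0.11,0,-0.135,0,0,0]]]'|head -4;python3 -m creep '[[[-0.06,-0.004,0,0,0,0],[-0.12,-0.008,0,0,0,0],[-0.18,-0.012,0,0,0,0],[-0.24,-0.016,0,0,0,0],[-0.3,-0.02,0,0,0,0]]]'|head -2;python3 -c "
from h import *
print(go([427.5,-248,222],-14.5))"
```

```text
t: 40.5
ee_pos: [457.3, 299.5, 82.6]
ee_rot: [0.704, 0.711, -0.001, 0.001]
force: [-1.6, -12.2, 6.8]
t: 41.12
ee_pos: [457.1, 301.3, 81.9]
ee_rot: [0.703, 0.711, 0.0, -0.0]
force: [1.0, 0.3, -1.0]
gripper_width: 0.995
t: 41.75
ee_pos: [458.8, 191.0, 218.5]
ee_rot: [0.702, 0.712, 0.001, 0.001]
force: [1.5, -0.7, -0.2]
t: 42.38
ee_pos: [441.2, -110.8, 217.2]
[[-0.137, -0.0152, -0.0048], np.float64(0.0841), ('now', [441.2, -110.8, 217.2], 'yaw', np.float64(0.63), 'j6', 1.31)]
```

```bash
python3 -m creep '[[[-0.05,-0.005,0,0,0,0.04],[-0.1,-0.0105,0,0,0,0.08],[-0.137,-0.015,0,0,0,0.084],[-0.137,-0.015,0,0,0,0.084],[-0.137,-0.015,0,0,0,0.084]]]'|head -3;python3 -c "
from h import *
m,im=shot('wrist','w11.png'); print(bot.get_state()['ee_pos'])
hsv=cv2.cvtColor(im,cv2.COLOR_BGR2HSV);k=((hsv[...,1]>110)&(hsv[...,0]<30)&(hsv[...,2]>100)).astype(np.uint8)
n,_,st,c=cv2.connectedComponentsWithStats(k)
L=[c[i] for i in range(1,n) if 12<st[i,4]<80]
for q in L: print(q.round(1),onz(m,q,54).round(1))
q=min(L,key=lambda q:np.hypot(*(onz(m,q,54)[:2]-[427.5,-256])))
p,a,i=block(m,im,q);print(p,a,i); print(go([p[0],p[1],28],a))"
```

```text
t: 43.0
ee_pos: [428.0, -245.8, 216.8]
ee_rot: [0.791, 0.612, 0.0, -0.0]
[ 428.15795553 -245.41171645  216.93385357]
[281.8 203.5] [ 427.5 -255.1   54. ]
[295.6 303.1] [ 416.  -352.1   54. ]
[ 427.5 -255.1   54. ] -14.49 ('dist dot-edge', 15.3, 'n', 37, 'dotpx', 28)
[[-0.0096, 0.0018, 0.1889], np.float64(0.0002), ('now', [428.2, -245.4, 216.9], 'yaw', np.float64(-14.46), 'j6', 1.3)]
```

```bash
python3 -m creep '[[[-0.009,0.0018,0.06,0,0,0],[-0.009,0.0018,0.12,0,0,0],[-0.009,0.0018,0.16,0,0,0],[-0.009,0.0018,0.18,0,0,0],[-0.009,0.0018,0.189,0,0,0]]]' 0 | head -4
python3 -m creep '[[[0,0,0,0,0,0],[0,0,0,0,0,0],[0,0,0,0,0,0]]]'  |head -4
python3 -m creep '[[[0,0,0,0,0,0],[0,0,0,0,0,0],[0,0,0,0,0,0],[0,0,0,0,0,0],[0,0,0,0,0,0]]]' 0.6 50 | head -4; python3 -m creep '[[[0,0,0,0,0,0],[0,0,0,0,0,0],[0,0,0,0,0,0]]]'; python3 -m creep '[[[0,0,-0.03,0,0,0],[0,0,-0.08,0,0,0],[0,0,-0.14,0,0,0],[0,0,-0.172,0,0,0],[0,0,-0.172,0,0,0]]]' ; python3 -c "
from h import *
print(go([459,165,200],0.63))"
```

```text
t: 43.68
ee_pos: [427.4, -254.0, 26.9]
ee_rot: [0.79, 0.613, -0.0, -0.001]
force: [0.2, -0.4, -0.0]
t: 44.05
ee_pos: [428.1, -255.5, 28.8]
ee_rot: [0.791, 0.612, 0.0, 0.001]
force: [0.3, 1.1, -0.6]
t: 44.68
ee_pos: [427.7, -255.4, 28.2]
ee_rot: [0.791, 0.612, 0.0, 0.0]
force: [-0.7, -0.1, 4.2]
t: 45.05
ee_pos: [427.7, -255.4, 28.2]
ee_rot: [0.791, 0.612, 0.0, 0.0]
force: [-0.7, -0.9, 6.0]
gripper_width: 0.511
gripper_force: 51.7
t: 45.68
ee_pos: [428.3, -255.6, 201.7]
ee_rot: [0.791, 0.612, 0.001, 0.001]
force: [-1.0, -0.0, -2.6]
gripper_width: 0.511
gripper_force: 51.8
[[0.4149, -0.0755, 0.0011], np.float64(-0.084), ('now', [428.3, -255.6, 201.7], 'yaw', np.float64(-14.49), 'j6', 1.29)]
```

```bash
python3 -m creep '[[[0.05,-0.009,0,0,0,-0.03],[0.11,-0.02,0,0,0,-0.06],[0.17,-0.031,0,0,0,-0.084],[0.23,-0.042,0,0,0,-0.084],[0.29,-0.053,0,0,0,-0.084]]]'|head -3;python3 -m creep '[[[0,0,0,0,0,0],[0,0,0,0,0,0]]]'|head -3;python3 -c "
from h import *
print(go([458,171,200],0.63))"
```

```text
t: 46.3
ee_pos: [447.9, 40.6, 197.6]
ee_rot: [0.703, 0.711, -0.001, -0.001]
t: 46.55
ee_pos: [448.2, 38.8, 198.2]
ee_rot: [0.703, 0.711, -0.001, -0.001]
[[0.132, 0.0114, -0.0019], np.float64(0.0003), ('now', [448.2, 38.8, 198.2], 'yaw', np.float64(0.69), 'j6', 1.65)]
```

```bash
python3 -m creep '[[[0.05,0.004,0,0,0,0],[0.1,0.009,0,0,0,0],[0.132,0.0105,0,0,0,0],[0.132,0.0105,0,0,0,0],[0.132,0.0105,0,0,0,0]]]'|head -3;python3 -m creep '[[[0,0,0.04,0,0,0],[0,0,0.08,0,0,0],[0,0,0.1,0,0,0],[0,0,0.114,0,0,0],[0,0,0.114,0,0,0]]]'|head -4;python3 -m creep '[[[0,0,0,0,0,0],[0,0,0,0,0,0],[0,0,0,0,0,0]]]'|head -4;python3 -c "
from h import *
fit('w12.png',86.2)"
```

```text
t: 47.18
ee_pos: [458.0, 169.4, 199.2]
ee_rot: [0.704, 0.71, -0.001, -0.0]
t: 47.8
ee_pos: [457.6, 169.9, 85.3]
ee_rot: [0.704, 0.71, -0.001, -0.0]
force: [-0.1, -0.6, -2.1]
t: 48.18
ee_pos: [458.2, 171.0, 86.5]
ee_rot: [0.703, 0.711, 0.0, 0.0]
force: [-0.7, -0.0, -1.4]
[[-0.0, -0.0001, 0.0003], np.float64(0.0), ('now', [458.2, 171.0, 86.5], 'yaw', np.float64(0.63), 'j6', 1.92)]
130 [(258, -12, [449.1, 237.4]), (303, 13, [465.4, 237.5]), (312, 10, [468.7, 237.6])]
150 [(259, -14, [449.4, 230.1]), (303, 12, [465.7, 230.3]), (311, 8, [468.6, 230.3])]
305 [(213, 32, [434.9, 181.3]), (345, -29, [479.8, 181.8])]
350 [(217, 29, [435.5, 162.9]), (341, -30, [479.6, 163.4])]
270 [(235, -18, np.float64(207.0)), (241, 10, np.float64(205.0)), (273, -14, np.float64(193.6)), (293, 16, np.float64(186.1)), (368, -18, np.float64(155.3))]
290 [(234, -16, np.float64(207.4)), (272, -11, np.float64(194.0)), (293, 17, np.float64(186.2)), (368, -18, np.float64(155.4))]
```

```bash
python3 -m creep '[[[0.01,0.0006,0.0003,0,0,0],[0.025,0.0006,0.0003,0,0,0],[0.04,0.0006,0.0003,0,0,0],[0.055,0.0006,0.0003,0,0,0],[0.07,0.0006,0.0003,0,0,0]]]'|head -4;python3 -m creep '[[[0.01,0,0,0,0,0],[0.018,0,0,0,0,0],[0.024,0,0,0,0,0],[0.026,0,0,0,0,0],[0.026,0,0,0,0,0]]]'|head -4;  for i in 1 2; do python3 -m creep '[[[0.001,0,0,0,0,0],[0.002,0,0,0,0,0],[0.003,0,0,0,0,0],[0.003,0,0,0,0,0]]]'|head -4;done
```

```text
t: 48.85
ee_pos: [457.6, 242.2, 85.5]
ee_rot: [0.703, 0.711, -0.0, -0.0]
force: [0.2, 0.5, -2.7]
t: 49.48
ee_pos: [457.5, 266.8, 85.6]
ee_rot: [0.703, 0.711, -0.0, 0.0]
force: [0.4, 0.6, -1.2]
t: 49.98
ee_pos: [457.4, 269.9, 85.6]
ee_rot: [0.703, 0.711, -0.0, -0.0]
force: [-0.4, -0.3, -3.6]
t: 50.48
ee_pos: [457.4, 270.3, 85.6]
ee_rot: [0.704, 0.71, -0.002, 0.002]
force: [0.6, -17.1, 2.7]
```

```bash
python3 -m creep '[[[-0.001,0,0,0,0,0],[-0.001,0,0.002,0,0,0],[-0.001,0,0.003,0,0,0],[-0.001,0,0.004,0,0,0],[-0.001,0,0.004,0,0,0]]]'|head -4; python3 -m creep '[[[0,0,0,0,0,0],[0,0,0,0,0,0],[0,0,0,0,0,0],[0,0,0,0,0,0],[0,0,0,0,0,0]]]' 0 | head -5;  python3 -m creep '[[[0,0,-0.02,0,0,0],[0,0,-0.06,0,0,0],[0,0,-0.12,0,0,0],[-0.03,0,-0.12,0,0,0],[-0.07,0,-0.12,0,0,0]]]'|head -4;python3 -m creep '[[[0,0,0,0,0,0],[0,0,0,0,0,0],[0,0,0,0,0,0]]]'|head -2;python3 -c "
from h import *
m,im=shot('wrist','w13.png')
print(go([458.9,101,93],0.63))"
```

```text
t: 51.1
ee_pos: [457.5, 270.3, 82.6]
ee_rot: [0.704, 0.711, -0.001, 0.001]
force: [-2.1, -11.5, 8.4]
t: 51.72
ee_pos: [457.4, 272.0, 81.5]
ee_rot: [0.703, 0.711, -0.0, -0.0]
force: [0.1, -0.4, -0.5]
gripper_width: 1.002
t: 52.35
ee_pos: [458.4, 201.8, 202.2]
ee_rot: [0.703, 0.712, 0.001, 0.0]
force: [-0.1, -0.8, -0.1]
t: 52.72
ee_pos: [458.1, 202.5, 201.4]
[[-0.1015, -0.0003, 0.1084], np.float64(0.0002), ('now', [458.1, 202.5, 201.4], 'yaw', np.float64(0.67), 'j6', 1.98)]
```

View pics/w13.png

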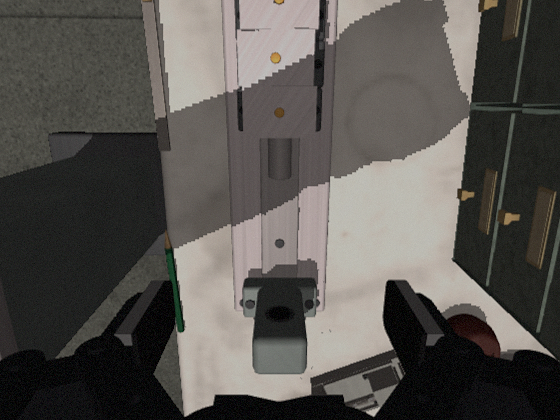

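The short blocks hang in a row, dots at (279,2), (275,58) and (280,112), with the shaft tip at (280,178). The support head is at (280,330). Now closing the support.

```bash
python3 -m creep '[[[-0.05,-0.0003,0,0,0,0],[-0.1015,-0.0003,0,0,0,0],[-0.1015,-0.0003,0.05,0,0,0],[-0.1015,-0.0003,0.09,0,0,0],[-0.1015,-0.0003,0.1084,0,0,0]]]' 0 |head -4;python3 -m creep '[[[0,0,0,0,0,0],[0,0,0,0,0,0]]]'|head -4; python3 -m creep '[[[0,0,0,0,0,0],[0,0,0,0,0,0],[0,0,0,0,0,0],[0,0,0,0,0,0],[0,0,0,0,0,0]]]' 0.6 50|head -4; python3 -m creep '[[[0,0,0,0,0,0],[0,0,0,0,0,0]]]'; python3 -m creep '[[[0.02,0,0,0,0,0],[0.04,0,0,0,0,0],[0.06,0,0,0,0,0],[0.08,0,0,0,0,0],[0.1,0,0,0,0,0]]]'|head -4; for i in 1 2 3 4 5; do python3 -m creep '[[[0.0015,0,0,0,0,0],[0.003,0,0,0,0,0],[0.0045,0,0,0,0,0],[0.005,0,0,0,0,0]]]'|head -4; done
```

```text
t: 53.4
ee_pos: [458.0, 100.5, 91.1]
ee_rot: [0.703, 0.711, -0.001, -0.001]
force: [0.7, 1.0, 0.2]
t: 53.65
ee_pos: [459.8, 100.8, 94.8]
ee_rot: [0.703, 0.711, 0.001, 0.001]
force: [0.1, 0.1, 0.1]
t: 54.28
ee_pos: [459.7, 100.5, 94.0]
ee_rot: [0.703, 0.711, 0.001, 0.001]
force: [3.0, 0.7, 6.1]
t: 54.52
ee_pos: [459.7, 100.5, 94.0]
ee_rot: [0.703, 0.711, 0.001, 0.001]
force: [4.1, -0.5, 6.1]
gripper_width: 0.461
gripper_force: 54.1
t: 55.15
ee_pos: [458.6, 200.7, 94.0]
ee_rot: [0.703, 0.711, 0.0, 0.001]
force: [4.7, -3.8, 6.2]
t: 55.65
ee_pos: [458.5, 205.2, 94.0]
ee_rot: [0.703, 0.711, 0.001, 0.001]
force: [3.9, -1.7, 6.7]
t: 56.15
ee_pos: [458.4, 210.2, 94.0]
ee_rot: [0.703, 0.711, 0.001, 0.001]
force: [3.4, -2.4, 6.7]
t: 56.65
ee_pos: [458.4, 215.2, 94.0]
ee_rot: [0.703, 0.711, 0.001, 0.001]
force: [4.2, -2.3, 6.5]
t: 57.15
ee_pos: [458.3, 220.2, 94.0]
ee_rot: [0.703, 0.711, 0.001, 0.001]
force: [3.2, -3.6, 6.5]
t: 57.65
ee_pos: [458.3, 220.7, 94.0]
ee_rot: [0.704, 0.71, -0.003, 0.004]
force: [3.4, -33.6, 13.0]
```

```bash
python3 -m creep '[[[-0.003,0,0,0,0,0],[-0.003,0,0,0,0,0]]]'|head -4; python3 -m creep '[[[0,0,0,0,0,0],[0,0,0,0,0,0],[0,0,0,0,0,0],[0,0,0,0,0,0],[0,0,0,0,0,0]]]' 0 | head -5;  python3 -m creep '[[[0,0,-0.02,0,0,0],[0,0,-0.06,0,0,0],[0,0,-0.12,0,0,0],[0,0,-0.16,0,0,0],[0.06,0,-0.2,0,0,0]]]'|head -4;python3 -m creep '[[[0,0,0,0,0,0],[0,0,0,0,0,0],[0,0,0,0,0,0]]]'|head -2;python3 -c "
from h import *
m,im=shot('wrist','w14.png')
m,s=shot('side','s14.png'); m,t=shot('top','t14.png')
rs=lambda a,w,h:cv2.resize(a,(w,h),interpolation=cv2.INTER_CUBIC)
o=np.zeros((590,790,3),np.uint8); o[:360,:480]=rs(im,480,360);o[:330,490:790]=rs(s[130:240,190:290],300,330);o[365:590,:790]=rs(t[185:270,130:428],790,225);cv2.imwrite('pics/v14.png',o)"
```

```text
t: 57.9
ee_pos: [458.3, 220.6, 93.9]
ee_rot: [0.704, 0.71, -0.0, 0.002]
force: [3.5, -11.1, 8.1]
t: 58.52
ee_pos: [457.6, 222.5, 93.1]
ee_rot: [0.703, 0.711, -0.0, -0.0]
force: [-0.3, 1.2, -0.7]
gripper_width: 1.001
t: 59.15
ee_pos: [457.6, 273.2, 290.6]
ee_rot: [0.705, 0.71, 0.001, 0.001]
force: [2.1, 0.1, 0.4]
t: 59.52
ee_pos: [456.8, 273.6, 286.9]
```

View pics/v14.png

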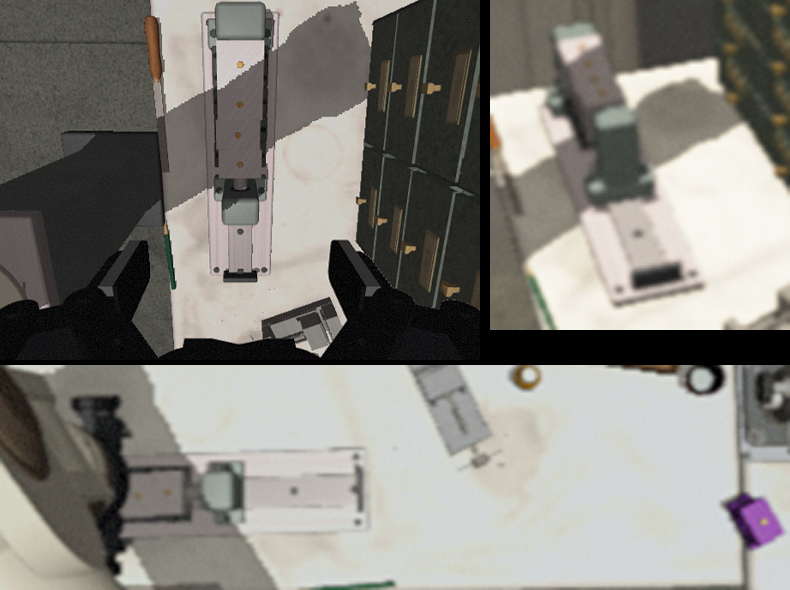

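The final view shows all four blocks upright in a row, dots at (240,64), (240,104), (238,135) and (240,164). The long block is against the fixed support, the end support is home, and the bystanders are unmoved. One numeric check, then I hand in.

```bash
python3 -c "
from h import *
im=cv2.imread('pics/w14.png'); m=eyes.camera_model('wrist')
hsv=cv2.cvtColor(im,cv2.COLOR_BGR2HSV);k=((hsv[...,1]>90)&(hsv[...,0]<30)&(hsv[...,2]>60)).astype(np.uint8);k[:,:260]=0;k[:,300:]=0
n,_,st,c=cv2.connectedComponentsWithStats(k)
for i in range(1,n):
  if st[i,4]>10: print(c[i].round(1),st[i,4],onz(m,c[i],108.5).round(1))"
```

```text
[279.8  74.9] 42 [455.9 367.9 108.5]
[279.5 121.5] 32 [456.  331.4 108.5]
[277.1 157.6] 34 [454.3 301.1 108.5]
[279.7 191.6] 32 [456.8 270.9 108.5]
```

```bash
python3 -c "
from cell import order
print(order.finish_job())"
```

```text
the job is handed in; nothing more can be done
None
```

I assembled the slide unit and handed it in at about 60 s: the long block sits right up against the fixed support, the three short blocks hang upright after it, and the end support is fully home; a fingertip briefly pressed something (about 50 N, most likely the fixed clamp's handle) on one descent, but before-and-after pictures show nothing moved.

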